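Put the interpreting set away

TASK

The conference is over: put the listening set at this place away. Gently hang the headset over the bar of the rack, roughly level and square to the bar, with one ear cup on each side, and lay the loose receiver flat in the free part of the open case and shut the case's lid fully. Leave everything else on the table where it is.

Things in the scene. Friction and masses are not known exactly. Their poses are not given: they have to be found in the camera images.
- headset: Black and grey headset, a rigid inverted U that stands upright on its two ear cups, 174 mm ear to ear (x), 60 mm deep (y), 160 mm high. Origin: on its underside midway between the cups; x from ear to ear, y along the width of the headband, z up. Cups 75 mm high, inner faces 98 mm apart. Crown pad on top: 76 mm long (x), 36 mm wide (y, the grasp), from z = 138 (underside) to 160 mm. About 0.24 kg
- headset_crown (a point): Centre of the underside of the headset's crown pad, 138 mm above its origin; this is what rests on the bar
- rack: Fixed headset rack: wooden foot 120 x 220 x 12 mm, two thin steel posts, and one horizontal steel bar between them. Origin: centre of the foot's underside; y runs along the bar, x square to it, z up
- bar_mid (a point): Middle of the rack's bar, on its axis, 170 mm above the table. The bar is round, 16 mm thick, and 200 mm long between the posts' centres (posts 14 mm thick, ending at the bar)
- receiver: Loose grey pocket receiver lying flat on the table: a block 100 (x) x 44 (y, the grasp) x 30 (z) mm. Origin: centre of its underside. About 0.13 kg. Its twin, in the case, is fixed and not to be handled
- case: Fixed open black case, outside 180 (x) x 200 (y) x 45 (z) mm, walls and floor 5 mm; origin: centre of its underside, x towards its hinge. A twin receiver already lies in it along x, between y = -90 and -46 mm; the rest is free, 141 mm wide
- case_bay (a point): Centre of the free part of the case's floor, at (-5, 26, 5) mm in the case's frame, with the case's axes
- lid (a joint): Angle of the case's lid, rad: 0 shut, about 1.7 standing open. It swings about the case's far (+x) rim, parallel to the case's y; its stiff hinge stays where left (about 0.2 N m to move it)
- lid_hinge (a point): Lid's hinge line, middle of the case's +x rim, 45 mm above the table. The lid is a plate 180 mm long from the hinge, 200 mm wide, 8 mm thick; shut, it lies on the rim
- lid_edge (a point): Middle of the lid's free edge, on its outer face (the top when shut, the face away from the case's inside when open); a 50 mm wide, 8 mm long steel tab sticks out there
- pen: Marker pen on the table, 130 x 13 mm, origin in the middle; to be left alone
- apple: Green apple, 72 mm wide, at the back; to be left alone
- tumbler: Drinking glass, 68 mm wide, 100 mm high, at the back; to be left alone
Things that resemble listed ones, but are neither listed nor needed, are in the scene too. Of the things like the receiver, leave any that is blue; of the rest the smaller one is meant.

How it is judged (in metres and radians):
At the end, for the whole second after the job is handed in: The headset rests still on the bar, the bar within 30 mm of the crown pad's middle, a cup on each side, within 0.45 rad of upright and 0.4 rad of square to the bar. The receiver lies still and flat (0.15 rad) in the case, and the lid is shut (below 0.06 rad) (x of headset_crown in the frame of bar_mid between -0.03 and 0.03 m and y of headset_crown in the frame of bar_mid between -0.085 and 0.085 m and z of headset_crown in the frame of bar_mid between -0.004 and 0.022 m and angle between the x axis of headset and the x axis of rack, either way round below 0.4 rad and angle between headset's own z axis and vertical below 0.45 rad and contact force between headset and rack above 0.5 N and linear speed of each of headset, receiver below 0.03 m/s and x of receiver in the frame of case_bay between -0.09 and 0.1 m and y of receiver in the frame of case_bay between -0.125 and 0.075 m and z of receiver in the frame of case_bay between -0.004 and 0.036 m and (angle between receiver's own z axis and vertical below 0.15 rad or angle between receiver's own z axis and vertical above 2.99 rad) and value of joint lid below 0.06 rad); the robot touches nothing.
It fails at once if another thing on the table is moved by more than 40 mm (distance of any of pen, apple, tumbler from where it was at the start of the episode above 0.04 m).
It fails at once if a standing bystander is tipped (angle between any of tumbler, apple's own z axis and vertical above 0.4 rad).
It fails at once if the headset is let go and falls (more than about 20 mm) (contact force between headset and the fingers below 0.3 N and linear speed of headset above 0.6 m/s).
It fails at once if the headset is pushed hard onto the rack (over 45 N) (contact force between headset and rack above 45 N).
It also fails if it takes over 69 s, if anything falls off the work surface, if the arm or the gripper's body presses on something with over 40 N, if the wrist force passes 120 N, or if a joint passes its speed limit or range.

ROBOT

A 6-joint arm with a two-finger parallel gripper is mounted at the origin on the work surface. World frame = base frame: x ahead of the robot, y to its left, z up, the work surface at z = 0. Lengths are in mm, angles in rad, forces in N, time in s.
With the tool pointing down it reaches from about 350 to 875 mm from the base axis. Payload 4.2 kg.
Tool frame: the origin (TCP) lies midway between the tips of the shut fingers; the grasp point (between the pads) lies 19 mm behind it (arm.tcp_to_grasp is the distance from the TCP to the grasp point, in mm); z points along the fingers, y is the line along which they close (so a half turn about z gives the same grasp; the last joint's range is limited). The gripper opens to 85 mm and grips with 20 to 120 N. Pads are 22 mm wide; open, the fingers measure 114 mm over their backs; the gripper's body (76 mm by 85 mm) begins 54 mm behind the grasp point. The pads swing forward as they close: fully open they stand 13 mm farther back than shut.
Start: joints at [-0.954, 0.385, 0.008, 0, -1.194, -0.259], TCP at [218.898, -585.391, 231.312] pointing down, gripper open.
Joint ranges: [-3.14, 3.14], [-1.21, 2.06], [-1.07, 1.41], [-3.16, 2.05], [-2.99, -0.16], [-3.1, 3.1]. Speed limits (rad/s): [2.79, 2.79, 3.14, 3.14, 3.14, 3.14].

INTERFACE

Orientations are given as a unit quaternion [x, y, z, w].
In Python, from bench import arm, get_image gives the robot as it stands.
- The arm moves only by the tool drive_tool, never from a script. Its argument "deltas" is a list of rows, each a list of 2 entries, a list of its own where there are three numbers: the shift along the tool's x, y, z in cm, then the turn, a rotation vector about the tool's x, y, z in degrees. In form: [[[x, y, z], [ax, ay, az]], ...]. A call has 1 to 12 rows; each row shifts and turns the commanded pose from where the row before left it, along the tool's axes as they then stand; what a row does not reach is not made up. A row lasts 1/10 s, in which the tool goes at most 50 mm and 8.59 degrees, less where a joint would pass 70% of its speed; a pose out of reach is approached as far as the arm can. A call with a gripper value outside its range is refused whole. "claw" is the finger opening in cm, from 0 to 8.54, set as the call begins (left out, the last holds). The fingers move at their own pace and stop on an object; the grip force is fixed at half the most. Time passes only in rows, so rows that do not move let the fingers close. It gives the time, the measured TCP pose, the force, the opening and the grip force at its end, in the units of the state.
- arm.read_state(): the state, without advancing time (a new reading comes with each control period).
- get_image(name): name is "scene" or "top"; returns a dict with "img" (400x640x3 uint8, red, green, blue), "fx", "fy", "cx", "cy" (pixels), "eye" and "orientation" of the camera in the world. Camera axes: x right, y down, z forward; pixel columns grow to the right and rows downward; lengths in mm; the calibration is good to about 2 mm. A picture is of the moment at which its call begins. There is no depth.
- arm.job_done(): hands the job in; it is judged then, once.
The state is a dict: "clock": time; "joints": joint angles; "joint_vel": joint speeds; "joint_efforts": joint torques, N m; "position": TCP position; "ee_rot": TCP orientation; "contact_force": force on the tool from outside, world axes, zero at the start; "wrist_torque": the same for the moment, N m; "gripper_width": finger opening in mm; "grasp_force": force on a finger pad.
Only numpy, scipy, OpenCV 4.12 (cv2) and the standard library are available. Lean on these libraries where they do the work, as an engineer would, in place of code of your own. Each camera call takes 0.05 s, during which the arm holds its last target. There are 200 camera calls.

## Working session

There is one attempt and no reset: what is moved stays moved. The work goes in short steps, Python scripts to look and compute and a tool call to move; the robot and the scene stay as the last step left them, time stands still between calls to the robot, and variables do not carry over. Pictures are saved under pics/ and viewed, at most 10 in all, crops included, and the job is handed in when it is done.

Besides the shell and the picture viewer there is one more tool, called after ">>>" as name([rows], argument=value, ...), one row to a line, values as JSON. drive_tool: Moves the arm, as the interface text tells. Its arguments: {"type":"object","properties":{"deltas":{"type":"array"},"claw":{"type":"number"}},"required":["deltas"]}

```bash
ls; mkdir -p pics; python3 - <<'E'
from bench import arm,get_image
import cv2
for n in("scene","top"):
    d=get_image(n); cv2.imwrite(f"pics/{n}0.png",d["img"][:,:,::-1])
    print(n,{k:d[k] for k in d if k!="img"})
print(arm.read_state())
E
```

```text
pics
scene {'fx': 373.6938100792677, 'fy': 373.6938100792677, 'cx': 316.6454938160118, 'cy': 201.53412213534173, 'eye': array([1048.19830935, -638.34841315,  788.72244355]), 'orientation': array([ 0.84333963,  0.29776895, -0.16070143, -0.41747691])}
top {'fx': 380.6472026235369, 'fy': 380.6472026235369, 'cx': 318.49719499345434, 'cy': 201.08142290604138, 'eye': array([ 299.8335565 ,    4.23120563, 1025.81643785]), 'orientation': array([-0.70123511,  0.70445029, -0.07765553,  0.07738691])}
{'clock': 0.1, 'joints': array([-9.54390767e-01,  3.85462247e-01,  6.74919104e-03, -4.40946535e-04,
       -1.19400220e+00, -2.58571496e-01]), 'joint_vel': array([-0.00144879, -0.00268319,  0.00190537, -0.00039292,  0.00124196,
       -0.00120938]), 'joint_efforts': array([-9.39504498e-04, -3.93320310e+01,  1.88928473e+01,  4.19794008e+00,
       -2.56603016e-03, -7.78762601e-07]), 'position': array([ 218.71717579, -584.9148326 ,  230.33539946]), 'ee_rot': array([-1.77883891e-01,  9.84050994e-01,  9.55922105e-04, -2.20863938e-04]), 'contact_force': array([ 0.57919114, -0.44665586,  0.45748986]), 'wrist_torque': array([-0.03902379,  0.06000641, -0.02630958]), 'grasp_force': 0.0, 'gripper_width': 85.41098030365754}
```

View pics/scene0.png

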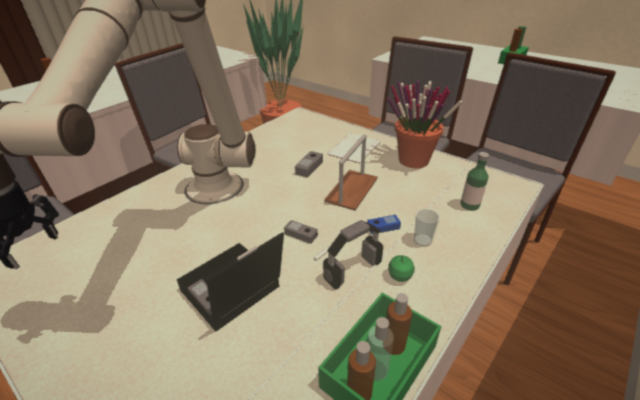

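View pics/top0.png

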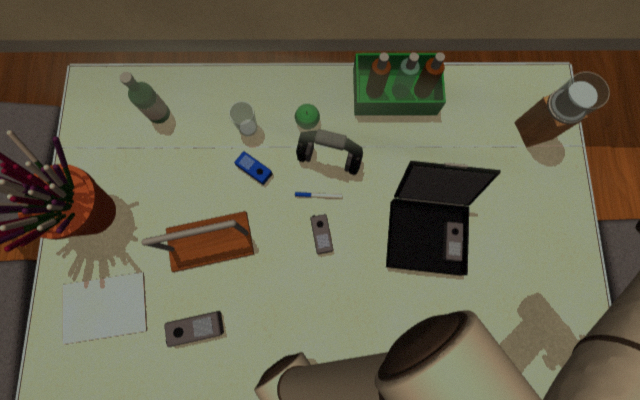

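The receiver is the small grey one at top (321,234); the larger grey one is at (194,328). The headset is at (330,150), the rack at (208,242), the case at (430,237) with its lid open, and the pen at (318,195).

```bash
cat > h.py <<'E'
import numpy as np,cv2
from scipy.spatial.transform import Rotation as R
from bench import arm,get_image
C={'scene':dict(f=373.6938,c=(316.6455,201.5341),e=np.array([1048.198,-638.348,788.722]),R=R.from_quat([0.84333963,0.29776895,-0.16070143,-0.41747691])),
'top':dict(f=380.6472,c=(318.4972,201.0814),e=np.array([299.8336,4.2312,1025.8164]),R=R.from_quat([-0.70123511,0.70445029,-0.07765553,0.07738691]))}
def w(n,u,v,z):
    c=C[n];d=c['R'].apply([(u-c['c'][0])/c['f'],(v-c['c'][1])/c['f'],1])
    return c['e']+d*(z-c['e'][2])/d[2]
def px(n,p):
    c=C[n];q=c['R'].inv().apply(np.asarray(p,float)-c['e'])
    return q[...,:2]/q[...,2:]*c['f']+c['c']
E
python3 - <<'E'
import cv2
i=cv2.imread('pics/top0.png')
cv2.imwrite('pics/c1.png',cv2.resize(i[110:280,280:505],None,fx=3.5,fy=3.5,interpolation=cv2.INTER_CUBIC))
cv2.imwrite('pics/c2.png',cv2.resize(i[200:280,130:265],None,fx=5,fy=5,interpolation=cv2.INTER_CUBIC))
E
```

```text
(no output)
```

View pics/c1.png

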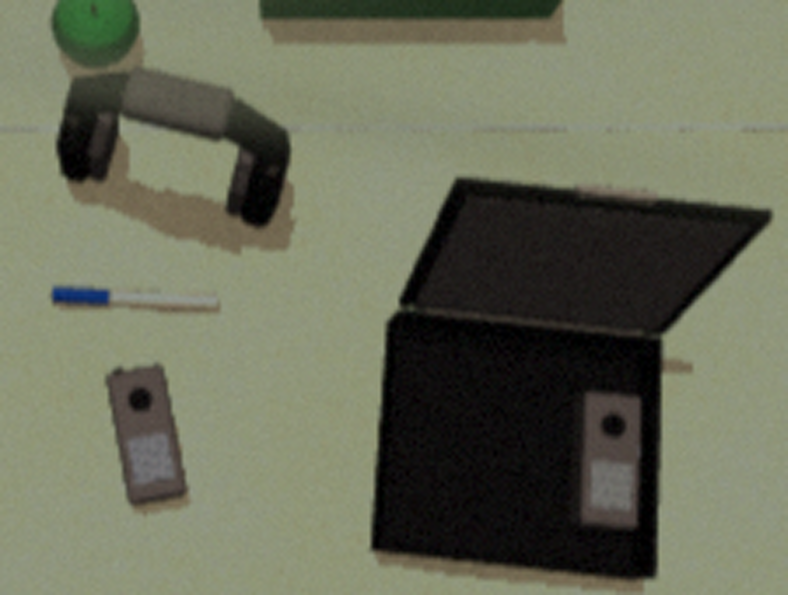

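View pics/c2.png

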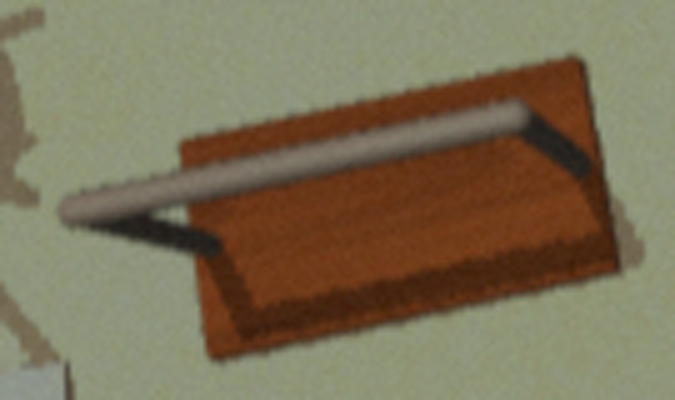

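The crops show clean corners for the receiver (106,372 … 187,490), case rim, rack foot, bar ends (72,210)–(518,112) and crown pad. I'll fit rectangles to them.

```bash
cat > m.py <<'E'
from h import *
def P(pts,s,ox,oy,z): return np.array([w('top',ox+(x+.5)/s-.5,oy+(y+.5)/s-.5,z)[:2] for x,y in pts])
def show(n,p):
    e=np.linalg.norm(np.roll(p,-1,0)-p,axis=1); d=(p[2]+p[3]-p[0]-p[1]) if len(p)==4 else p[1]-p[0]
    print(n,'c',p.mean(0).round(1),'sides',e.round(1),'dir(mid01->mid23)',np.degrees(np.arctan2(d[1],d[0])).round(2)); print(p.round(0).tolist())
c1=lambda p,z:P(p,3.5,280,110,z); c2=lambda p,z:P(p,5,130,200,z)
show('recv',c1([(106,372),(160,364),(187,490),(132,503)],30))
show('case',c1([(390,312),(660,338),(655,577),(373,549)],45))
show('foot',c2([(180,142),(582,57),(620,268),(212,358)],12))
show('bar',c2([(72,210),(518,112)],170))
show('pad',c1([(134,68),(236,92),(222,140),(121,113)],160))
show('pen',c1([(53,295),(218,302)],6))
show('lidedge',c1([(458,179),(770,213)],220))
show('cups bottom near',c1([(80,180),(260,226)],0))
show('apple,', c1([(95,25)],40))
E
python3 m.py
python3 - <<'E'
import cv2
i=cv2.imread('pics/scene0.png')
cv2.imwrite('pics/c3.png',cv2.resize(i[130:330,170:430],None,fx=3,fy=3,interpolation=cv2.INTER_CUBIC))
E
```

```text
recv c [436.3  -3.9] sides [ 41.5  97.5  42.1 100.8] dir(mid01->mid23) -168.76
[[482.0, 26.0], [488.0, -15.0], [392.0, -34.0], [383.0, 7.0]]
case c [ 425.4 -279.6] sides [203.2 177.6 204.1 177.7] dir(mid01->mid23) 173.53
[[524.0, -189.0], [503.0, -391.0], [327.0, -371.0], [348.0, -168.0]]
foot c [419.7 294.7] sides [219.1 116.5 217.3 117.3] dir(mid01->mid23) -167.51
[[454.0, 414.0], [500.0, 200.0], [386.0, 176.0], [340.0, 388.0]]
bar c [421.2 297.2] sides [203.5 203.5] dir(mid01->mid23) -77.59
[[399.0, 397.0], [443.0, 198.0]]
pad c [646.6 -26.4] sides [72.8 36.6 72.1 34.4] dir(mid01->mid23) 164.09
[[673.0, 4.0], [655.0, -67.0], [620.0, -56.0], [640.0, 13.0]]
pen c [544.9   3.7] sides [130. 130.] dir(mid01->mid23) -92.76
[[548.0, 69.0], [542.0, -61.0]]
lidedge c [ 558.9 -299.1] sides [197. 197.] dir(mid01->mid23) -96.83
[[571.0, -201.0], [547.0, -397.0]]
cups bottom near c [625.4 -24.2] sides [149.7 149.7] dir(mid01->mid23) -105.24
[[645.0, 48.0], [606.0, -96.0]]Traceback (most recent call last):
  File "m.py", line 15, in <module>
    show('apple,', c1([(95,25)],40))
    ~~~~^^^^^^^^^^^^^^^^^^^^^^^^^^^^
  File "m.py", line 4, in show
    e=np.linalg.norm(np.roll(p,-1,0)-p,axis=1); d=(p[2]+p[3]-p[0]-p[1]) if len(p)==4 else p[1]-p[0]
                                                                                          ~^^^
IndexError: index 1 is out of bounds for axis 0 with size 1
```

View pics/c3.png

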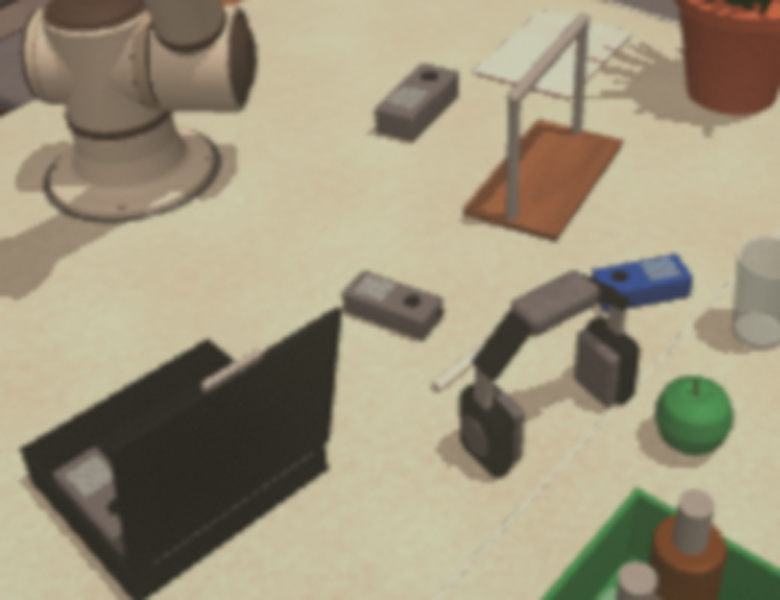

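All side lengths match the given sizes within 3 mm. The c3 view shows the headset standing, the lid open past vertical with its tab on top, and the path clear. Next is a cross-check of the pad in the scene view, then the first move.

```bash
cat >> h.py <<'E'
def go(x,y,z,phi):
    """from the present pose: turn (tool deg) then shift (cm, in the turned tool axes) to TCP x,y,z, tool y at phi, pointing down"""
    s=arm.read_state(); Rc=R.from_quat(s['ee_rot'])
    best=None
    for p in(phi,phi+180):
        a=np.radians(p); c,d=np.cos(a),np.sin(a)
        Rt=R.from_matrix(np.array([[-d,c,0],[c,d,0],[0,0,-1]]))
        rv=(Rc.inv()*Rt).as_rotvec(degrees=True)
        if best is None or np.linalg.norm(rv)<np.linalg.norm(best[0]): best=(rv,Rt)
    D=np.array([x,y,z])-s['position']
    print('t',round(s['clock'],2),'pos',s['position'].round(1),'F',s['contact_force'].round(1),'w',round(s['gripper_width'],1),'g',round(s['grasp_force'],1))
    print(' turn',best[0].round(2),' shift(turned)',(best[1].inv().apply(D)/10).round(2),' shift(now)',(Rc.inv().apply(D)/10).round(2),'j',s['joints'].round(2))
E
python3 - <<'E'
from h import *
def rect(c,a,l,wd,z):
    a=np.radians(a);u=np.array([np.cos(a),np.sin(a)]);v=np.array([-u[1],u[0]])
    return np.array([[*(np.array(c)+i*l/2*u+j*wd/2*v),z] for i,j in((1,1),(1,-1),(-1,-1),(-1,1))])
off=np.array([170,130])
print('pad',((px('scene',rect((646.6,-26.4),74.5,76,36,160))-off)*3).round(0).tolist())
print('recv',((px('scene',rect((436,-4),11.2,100,44,30))-off)*3).round(0).tolist())
print('bar',((px('scene',np.array([[399,397,170],[443,198,170.]]))-off)*3).round(0).tolist())
x=np.array([np.cos(np.radians(-6.5)),np.sin(np.radians(-6.5))]);y=np.array([-x[1],x[0]]);c=np.array([425.4,-279.6])
for th in(1.65,1.7,1.75,1.8,1.85):
  pts=[[*(c+x*(90-180*np.cos(th)+8*np.sin(th))+y*s*100),45+180*np.sin(th)+8*np.cos(th)] for s in(1,-1)]
  print(th,((px('top',np.array(pts))-[280,110])*3.5).round(0).tolist(),((px('scene',np.array(pts))-off)*3).round(0).tolist())
go(646.6,-26.4,300,-15.5)
E
```

```text
pad [[570.0, 263.0], [597.0, 284.0], [528.0, 320.0], [502.0, 297.0]]
recv [[443.0, 295.0], [422.0, 320.0], [338.0, 291.0], [360.0, 267.0]]
bar [[584.0, 18.0], [515.0, 98.0]]
1.65 [[447.0, 210.0], [767.0, 243.0]] [[325.0, 288.0], [96.0, 425.0]]
1.7 [[447.0, 197.0], [766.0, 230.0]] [[332.0, 294.0], [103.0, 433.0]]
1.75 [[447.0, 185.0], [765.0, 217.0]] [[340.0, 301.0], [111.0, 442.0]]
1.8 [[447.0, 173.0], [763.0, 205.0]] [[347.0, 309.0], [118.0, 451.0]]
1.85 [[447.0, 161.0], [761.0, 194.0]] [[355.0, 317.0], [126.0, 461.0]]
t 0.1 pos [ 218.7 -584.9  230.3] F [ 0.6 -0.4  0.5] w 85.4 g 0.0
 turn [ 1.100e-01  5.000e-02 -5.401e+01]  shift(turned) [-65.25 -26.31  -6.97]  shift(now) [-59.63  37.35  -6.9 ] j [-0.95  0.39  0.01 -0.   -1.19 -0.26]
```

>>> drive_tool([
  [[0,0,-3.5],[0,0,0]],
  [[0,0,-3.5],[0,0,0]],
  [[0,0,0],[0,0,0]],
], claw=8.5)

```text
clock: 0.4
position: [219.6, -587.5, 307.0]
ee_rot: [-0.178, 0.984, -0.005, 0.001]
contact_force: [-0.4, 0.7, 0.4]
gripper_width: 84.7
grasp_force: 0.0
```

```bash
python3 - <<'E'
from h import *
from scipy.optimize import least_squares
def rect(c,a,l,wd,z):
    u=np.array([np.cos(a),np.sin(a)]);v=np.array([-u[1],u[0]])
    return np.array([[*(np.array(c)+i*l/2*u+j*wd/2*v),z] for i,j in((1,1),(1,-1),(-1,-1),(-1,1))])
T=np.array([(121,113),(134,68),(236,92),(222,140)])/3.5+[280,110]
S=np.array([(513,303),(580,270),(602,293)])/3+[170,130]
def f(p,z=160):
    q=rect(p[:2],p[2],76,36,z)  # order: (+u,+v)=near-left, (+u,-v)=far-left, far-right, near-right
    return np.r_[(px('top',q)-T).ravel(),(px('scene',q[[0,1,2]])-S).ravel()*1]
for z in (155,160):
    r=least_squares(lambda p:f(p,z),[647,-26,np.radians(74.5)]); print(z,r.x[:2].round(1),np.degrees(r.x[2]).round(2),f(r.x,z).reshape(-1,2).round(1).tolist())
r=least_squares(lambda p:f(p[:3],p[3]),[647,-26,np.radians(74.5),160]);print(r.x,np.degrees(r.x[2]))
go(648,-28,300,-15.5)
E
```

```text
155 [648.4 -25.9] 103.16 [[2.2, 7.1], [-4.9, 6.4], [-3.8, -7.2], [3.8, -7.4], [11.9, -12.9], [2.4, 1.8], [-15.7, 12.0]]
160 [647.9 -26.7] 102.6 [[2.4, 6.5], [-4.6, 5.7], [-3.2, -7.7], [4.3, -7.8], [11.8, -14.3], [2.2, 0.5], [-16.2, 10.6]]
[648.37848067 -25.97250163   1.79983696 155.30664304] 103.12306138990077
t 0.4 pos [ 219.6 -587.5  307. ] F [-0.4  0.7  0.4] w 84.7 g 0.0
 turn [ -0.56  -0.26 -53.97]  shift(turned) [-65.37 -26.33   0.7 ]  shift(now) [-59.74  37.38   0.33] j [-0.95  0.34  0.13  0.   -1.35 -0.26]
```

```bash
python3 - <<'E'
from h import *
from scipy.optimize import least_squares
def rect(c,a,l,wd,z):
    u=np.array([np.cos(a),np.sin(a)]);v=np.array([-u[1],u[0]])
    return np.array([[*(np.array(c)+i*l/2*u+j*wd/2*v),z] for i,j in((1,1),(1,-1),(-1,-1),(-1,1))])
T=np.array([(121,113),(134,68),(236,92),(222,140)])/3.5+[280,110]
S=np.array([(580,270),(602,293),(513,303)])/3+[170,130]
def f(p,z=160):
    q=rect(p[:2],p[2],76,36,z)
    return np.r_[(px('top',q)-T).ravel(),(px('scene',q[[0,1,3]])-S).ravel()]
for z in (155,160):
    r=least_squares(lambda p:f(p,z),[647,-26,np.radians(74.5)]); print(z,r.x[:2].round(1),np.degrees(r.x[2]).round(2),f(r.x,z).reshape(-1,2).round(1).tolist())
E
```

```text
155 [650.4 -26.2] 73.26 [[-1.3, -1.4], [-0.8, -1.8], [-0.0, -0.4], [-0.0, -0.7], [-1.8, -0.2], [-0.2, -0.6], [-2.6, -0.2]]
160 [649.9 -27. ] 72.87 [[-1.0, -2.0], [-0.4, -2.5], [0.5, -0.8], [0.4, -1.1], [-1.9, -1.6], [-0.4, -1.9], [-3.0, -1.7]]
```

>>> drive_tool([
  [[-3.6,2.2,0],[0,0,0]],
  [[-5,3.1,0],[0,0,0]],
  [[-5,3.1,0],[0,0,0]],
  [[-5,3.1,0],[0,0,0]],
  [[-5,3.1,0],[0,0,0]],
  [[-5,3.1,0],[0,0,0]],
  [[-5,3.1,0],[0,0,0]],
  [[-5,3.1,0],[0,0,0]],
  [[-4,2.5,0],[0,0,0]],
  [[-3,1.9,0],[0,0,0]],
  [[0,0,0],[0,0,0]],
])

```text
clock: 1.5
position: [511.0, -206.3, 300.1]
ee_rot: [-0.18, 0.984, 0.001, -0.0]
contact_force: [-0.2, -0.2, 0.0]
gripper_width: 84.8
grasp_force: 0.0
```

>>> drive_tool([
  [[0,0,0],[0,0,-5]],
  [[0,0,0],[0,0,-8]],
  [[0,0,0],[0,0,-8]],
  [[0,0,0],[0,0,-8]],
  [[0,0,0],[0,0,-8]],
  [[0,0,0],[0,0,-8]],
  [[0,0,0],[0,0,-6]],
  [[0,0,0],[0,0,-3]],
  [[0,0,0],[0,0,0]],
])

```text
clock: 2.4
position: [508.5, -210.0, 300.8]
ee_rot: [-0.605, 0.796, 0.0, -0.0]
contact_force: [0.8, -0.3, 1.4]
gripper_width: 85.3
grasp_force: 0.0
```

```bash
python3 -c "
from h import *
go(648,-27.5,200,-15.5)"
```

```text
t 2.4 pos [ 508.5 -210.   300.8] F [ 0.8 -0.3  1.4] w 85.3 g 0.0
 turn [ 0.06  0.   -0.06]  shift(turned) [-21.31  -8.57  10.08]  shift(now) [-21.32  -8.56  10.07] j [-0.1   0.22 -0.06 -0.   -1.3  -0.17]
```

>>> drive_tool([
  [[-2,-0.8,0],[0,0,0]],
  [[-4,-1.6,1],[0,0,0]],
  [[-4.4,-1.8,2],[0,0,0]],
  [[-4.4,-1.8,2],[0,0,0]],
  [[-3.8,-1.5,2],[0,0,0]],
  [[-2.0,-0.8,2],[0,0,0]],
  [[-0.8,-0.3,1],[0,0,0]],
  [[0,0,0],[0,0,0]],
  [[0,0,0],[0,0,0]],
])

```text
clock: 3.3
position: [647.2, -29.6, 203.2]
ee_rot: [-0.605, 0.796, -0.0, -0.0]
contact_force: [0.4, 0.6, 0.7]
gripper_width: 85.1
grasp_force: 0.0
```

```bash
python3 - <<'E'
from h import *
for n in("scene","top"): cv2.imwrite(f"pics/{n}1.png",get_image(n)["img"][:,:,::-1])
a=cv2.imread('pics/scene1.png')[160:310,280:430];b=cv2.imread('pics/top1.png')[80:230,270:420]
cv2.imwrite('pics/c4.png',cv2.resize(np.hstack([a,b]),(800,400),interpolation=cv2.INTER_CUBIC))
go(649,-27,141,-16)
E
```

```text
t 3.4 pos [647.4 -29.8 204.3] F [-1.4 -0.1  0.5] w 85.0 g 0.0
 turn [-0.13  0.04  0.41]  shift(turned) [-0.31 -0.07  6.33]  shift(now) [-0.31 -0.06  6.33] j [ 0.2   0.44  0.03  0.   -1.15 -0.48]
```

View pics/c4.png

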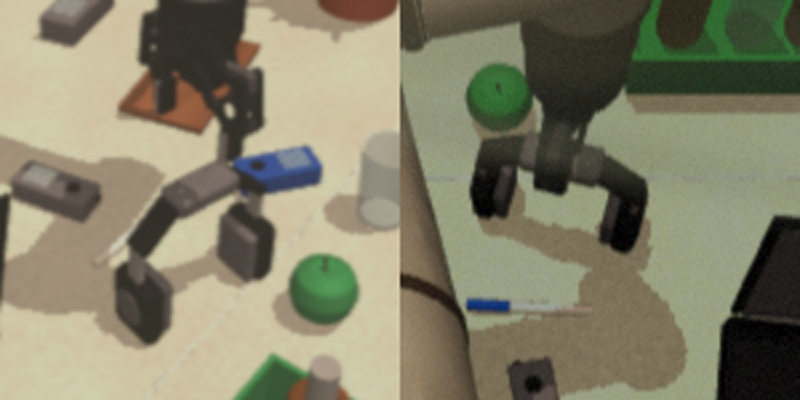

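The fingers sit on both sides of the crown pad: one behind it and one at the near side, centred on the pad in the top view. Lowering and gripping.

>>> drive_tool([
  [[-0.3,-0.05,1],[0,0,0.4]],
  [[0,0,2],[0,0,0]],
  [[0,0,1.8],[0,0,0]],
  [[0,0,1],[0,0,0]],
  [[0,0,0.4],[0,0,0]],
  [[0,0,0],[0,0,0]],
  [[0,0,0],[0,0,0]],
])

```text
clock: 4.1
position: [649.3, -25.9, 141.5]
ee_rot: [-0.603, 0.798, -0.001, 0.001]
contact_force: [-0.2, -0.6, -0.0]
gripper_width: 85.0
grasp_force: 0.0
```

>>> drive_tool([
  [[0,0,0],[0,0,0]],
  [[0,0,0],[0,0,0]],
  [[0,0,0],[0,0,0]],
  [[0,0,0],[0,0,0]],
  [[0,0,0],[0,0,0]],
  [[0,0,0],[0,0,0]],
  [[0,0,0],[0,0,0]],
  [[0,0,0],[0,0,0]],
  [[0,0,0],[0,0,0]],
  [[0,0,0],[0,0,0]],
], claw=2.5)

```text
clock: 5.1
position: [649.4, -25.8, 141.3]
ee_rot: [-0.603, 0.798, -0.001, 0.001]
contact_force: [1.3, 0.2, 4.8]
gripper_width: 34.7
grasp_force: 63.1
```

>>> drive_tool([
  [[0,0,-0.5],[0,0,0]],
  [[0,0,-1.2],[0,0,0]],
  [[0,0,-2],[0,0,0]],
  [[0,0,-2.5],[0,0,0]],
  [[0,0,-3],[0,0,0]],
  [[0,0,-3],[0,0,0]],
  [[0,0,-3],[0,0,0]],
  [[0,0,-2.5],[0,0,0]],
  [[0,0,-1.8],[0,0,0]],
  [[0,0,-0.9],[0,0,0]],
  [[0,0,0],[0,0,0]],
])

```text
clock: 6.2
position: [648.5, -25.8, 345.3]
ee_rot: [-0.602, 0.798, -0.0, 0.0]
contact_force: [-0.7, -0.5, -2.5]
gripper_width: 34.7
grasp_force: 62.3
```

>>> drive_tool([
  [[0,0,0],[0,0,2]],
  [[0,0,0],[0,0,4]],
  [[0,0,0],[0,0,6]],
  [[0,0,0],[0,0,7.5]],
  [[0,0,0],[0,0,7.5]],
  [[0,0,0],[0,0,7.5]],
  [[0,0,0],[0,0,7.5]],
  [[0,0,0],[0,0,7.5]],
  [[0,0,0],[0,0,6]],
  [[0,0,0],[0,0,4]],
  [[0,0,0],[0,0,2]],
  [[0,0,0],[0,0,0]],
])

```text
clock: 7.4
position: [647.9, -25.7, 342.3]
ee_rot: [-0.11, 0.994, 0.0, -0.002]
contact_force: [0.7, 0.1, -3.3]
gripper_width: 34.8
grasp_force: 62.3
```

```bash
python3 - <<'E'
from h import *
go(421,296.5,345,-77.5)
E
```

```text
t 7.4 pos [647.9 -25.7 342.3] F [ 0.7  0.1 -3.3] w 34.8 g 62.3
 turn [ 0.05 -0.24  0.1 ]  shift(turned) [15.18 36.37 -0.27]  shift(now) [15.12 36.4  -0.17] j [ 0.21  0.38  0.28 -0.   -1.47 -1.56]
```

>>> drive_tool([
  [[0.58,1.39,-0.2],[0,0,0]],
  [[1.15,2.77,0],[0,0,0]],
  [[1.73,4.16,0],[0,0,0]],
  [[1.73,4.16,0],[0,0,0]],
  [[1.73,4.16,0],[0,0,0]],
  [[1.73,4.16,0],[0,0,0]],
  [[1.73,4.16,0],[0,0,0]],
  [[1.73,4.16,0],[0,0,0]],
  [[1.35,3.23,0],[0,0,0]],
  [[0.96,2.31,0],[0,0,0]],
  [[0.58,1.39,0],[0,0,0]],
  [[0.15,0.37,0],[0,0,0]],
])

```text
clock: 8.6
position: [420.1, 297.5, 346.3]
ee_rot: [-0.111, 0.994, -0.0, -0.0]
contact_force: [-0.3, -0.1, -1.8]
gripper_width: 34.6
grasp_force: 62.2
```

>>> drive_tool([
  [[0,0,0],[0,0,0]],
  [[0,0,0],[0,0,0]],
  [[0,0,0],[0,0,0]],
])

```text
clock: 8.9
position: [421.9, 295.7, 346.5]
ee_rot: [-0.109, 0.994, -0.0, -0.0]
contact_force: [-0.2, -1.0, -2.2]
gripper_width: 34.8
grasp_force: 62.2
```

```bash
python3 - <<'E'
from h import *
for n in("scene","top"): cv2.imwrite(f"pics/{n}2.png",get_image(n)["img"][:,:,::-1])
a=cv2.imread('pics/scene2.png')[70:230,270:430];b=cv2.imread('pics/top2.png')[130:290,110:270]
cv2.imwrite('pics/c5.png',cv2.resize(np.hstack([a,b]),(800,400),interpolation=cv2.INTER_CUBIC))
go(421,296.5,189,-77.5)
E
```

```text
t 9.0 pos [421.9 295.8 346.5] F [ 0.3 -0.3 -2.6] w 34.7 g 62.2
 turn [-0.01 -0.01  0.02]  shift(turned) [ 0.07  0.08 15.75]  shift(now) [ 0.07  0.09 15.75] j [ 0.93  0.13 -0.05  0.   -1.39 -2.28]
```

View pics/c5.png

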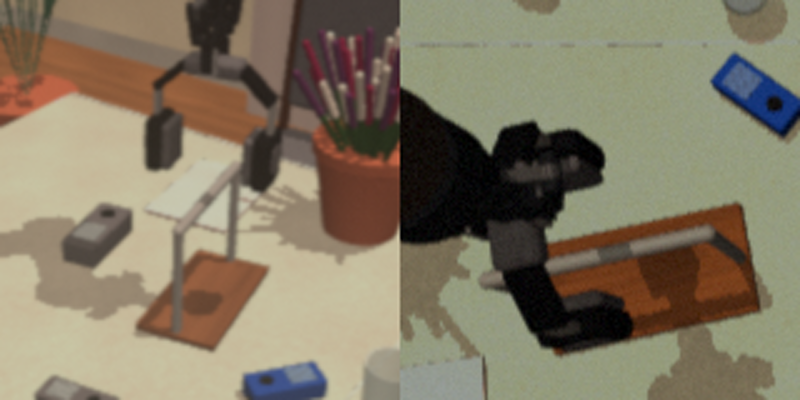

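>>> drive_tool([
  [[0,0.1,0.6],[0,0,0]],
  [[0,0,1.4],[0,0,0]],
  [[0,0,2],[0,0,0]],
  [[0,0,2],[0,0,0]],
  [[0,0,2],[0,0,0]],
  [[0,0,2],[0,0,0]],
  [[0,0,2],[0,0,0]],
  [[0,0,1.5],[0,0,0]],
  [[0,0,1],[0,0,0]],
  [[0,0,0.7],[0,0,0]],
  [[0,0,0.3],[0,0,0]],
  [[0,0,0],[0,0,0]],
])

```text
clock: 10.2
position: [421.3, 297.6, 191.6]
ee_rot: [-0.11, 0.994, -0.0, 0.0]
contact_force: [-0.0, -1.0, -2.7]
gripper_width: 34.7
grasp_force: 62.1
```

>>> drive_tool([
  [[0,0,0.2],[0,0,0]],
  [[0,0,0.15],[0,0,0]],
  [[0,0,0.1],[0,0,0]],
  [[0,0,0],[0,0,0]],
  [[0,0,0],[0,0,0]],
])

```text
clock: 10.7
position: [421.2, 297.6, 187.1]
ee_rot: [-0.11, 0.994, 0.0, 0.0]
contact_force: [0.5, 0.2, -2.9]
gripper_width: 34.8
grasp_force: 62.1
```

>>> drive_tool([
  [[0,0,0.1],[0,0,0]],
  [[0,0,0.1],[0,0,0]],
  [[0,0,0.1],[0,0,0]],
  [[0,0,0],[0,0,0]],
  [[0,0,0],[0,0,0]],
])

```text
clock: 11.2
position: [421.2, 297.5, 184.0]
ee_rot: [-0.11, 0.994, -0.0, -0.0]
contact_force: [-0.0, -0.8, -2.9]
gripper_width: 34.6
grasp_force: 62.1
```

>>> drive_tool([
  [[0,0,0.1],[0,0,0]],
  [[0,0,0],[0,0,0]],
  [[0,0,0],[0,0,0]],
])

```text
clock: 11.5
position: [421.1, 297.5, 183.0]
ee_rot: [-0.11, 0.994, -0.0, -0.0]
contact_force: [-1.2, 1.1, -3.0]
gripper_width: 34.7
grasp_force: 62.1
```

>>> drive_tool([
  [[0,0,0.1],[0,0,0]],
  [[0,0,0],[0,0,0]],
  [[0,0,0],[0,0,0]],
])

```text
clock: 11.8
position: [421.2, 297.5, 182.0]
ee_rot: [-0.11, 0.994, -0.0, -0.0]
contact_force: [-0.2, 0.1, -2.7]
gripper_width: 34.7
grasp_force: 62.1
```

>>> drive_tool([
  [[0,0,0.07],[0,0,0]],
  [[0,0,0],[0,0,0]],
  [[0,0,0],[0,0,0]],
])

```text
clock: 12.1
position: [421.1, 297.5, 181.3]
ee_rot: [-0.11, 0.994, -0.0, -0.0]
contact_force: [0.9, 0.6, -2.9]
gripper_width: 34.7
grasp_force: 62.1
```

>>> drive_tool([
  [[0,0,0.06],[0,0,0]],
  [[0,0,0],[0,0,0]],
  [[0,0,0],[0,0,0]],
])

```text
clock: 12.4
position: [421.2, 297.6, 181.0]
ee_rot: [-0.11, 0.994, 0.0, 0.0]
contact_force: [-0.1, 0.2, -1.5]
gripper_width: 34.9
grasp_force: 62.5
```

The load is coming off the wrist, from -2.9 to -1.5 N, so the crown is on the bar. Releasing.

>>> drive_tool([
  [[0,0,0.03],[0,0,0]],
  [[0,0,0],[0,0,0]],
  [[0,0,0],[0,0,0]],
  [[0,0,0],[0,0,0]],
  [[0,0,0],[0,0,0]],
  [[0,0,0],[0,0,0]],
  [[0,0,0],[0,0,0]],
  [[0,0,0],[0,0,0]],
], claw=6.5)

```text
clock: 13.2
position: [421.2, 297.5, 180.4]
ee_rot: [-0.11, 0.994, 0.0, 0.0]
contact_force: [-1.1, -0.1, -0.1]
gripper_width: 65.1
grasp_force: 0.0
```

>>> drive_tool([
  [[0,0,-0.5],[0,0,0]],
  [[0,0,-1],[0,0,0]],
  [[0,0,-2],[0,0,0]],
  [[0,0,-2],[0,0,0]],
  [[0,0,-1.5],[0,0,0]],
  [[0,0,-1],[0,0,0]],
  [[0,0,0],[0,0,0]],
])

```text
clock: 13.9
position: [421.8, 298.1, 262.5]
ee_rot: [-0.11, 0.994, 0.001, 0.002]
contact_force: [-0.2, 0.5, 0.1]
gripper_width: 65.1
grasp_force: 0.0
```

```bash
python3 - <<'E'
from h import *
for n in("scene","top"): cv2.imwrite(f"pics/{n}3.png",get_image(n)["img"][:,:,::-1])
a=cv2.imread('pics/scene3.png')[100:260,270:430];b=cv2.imread('pics/top3.png')[170:330,130:290]
cv2.imwrite('pics/c6.png',cv2.resize(np.hstack([a,b]),(800,400),interpolation=cv2.INTER_CUBIC))
go(436,-4,150,-78.8)
E
```

```text
t 14.0 pos [420.9 297.4 260.2] F [-0.3 -0.  -0.8] w 64.9 g 0.0
 turn [ 0.   -0.03  1.39]  shift(turned) [  4.37 -29.86  11.02]  shift(now) [  5.09 -29.74  11.02] j [ 0.93  0.18 -0.21 -0.   -1.19 -2.28]
```

View pics/c6.png

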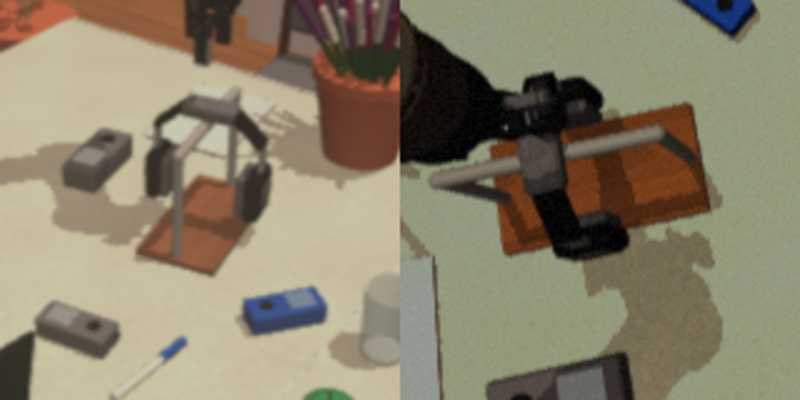

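The headset hangs on the bar, level and square, with one cup on each side. Next the receiver.

>>> drive_tool([
  [[0.3,-1.5,0],[0,0,0]],
  [[0.5,-3,0],[0,0,0]],
  [[0.7,-4.2,0],[0,0,0]],
  [[0.7,-4.2,0],[0,0,0]],
  [[0.7,-4.2,1],[0,0,0]],
  [[0.7,-4.2,2],[0,0,0]],
  [[0.7,-4,2],[0,0,0]],
  [[0.5,-2.8,2],[0,0,0]],
  [[0.3,-1.6,2],[0,0,0]],
  [[0,0,2],[0,0,1.4]],
  [[0,0,0],[0,0,0]],
  [[0,0,0],[0,0,0]],
], claw=8.5)

```text
clock: 15.2
position: [435.9, -3.9, 150.4]
ee_rot: [-0.098, 0.995, -0.0, -0.001]
contact_force: [-0.1, 0.4, 1.6]
gripper_width: 85.3
grasp_force: 0.0
```

```bash
python3 - <<'E'
from h import *
for n in("scene","top"): cv2.imwrite(f"pics/{n}4.png",get_image(n)["img"][:,:,::-1])
a=cv2.imread('pics/scene4.png')[160:280,240:360];b=cv2.imread('pics/top4.png')[180:300,260:380]
cv2.imwrite('pics/c7.png',cv2.resize(np.hstack([a,b]),(800,400),interpolation=cv2.INTER_CUBIC))
go(436,-4,6,-78.8)
E
```

```text
t 15.3 pos [436.8  -3.2 151.3] F [ 0.5 -0.  -0.5] w 84.8 g 0.0
 turn [-0.    0.1   0.06]  shift(turned) [ 0.09 -0.07 14.53]  shift(now) [ 0.12 -0.06 14.53] j [ 0.37  0.15 -0.55  0.   -0.87 -1.74]
```

View pics/c7.png

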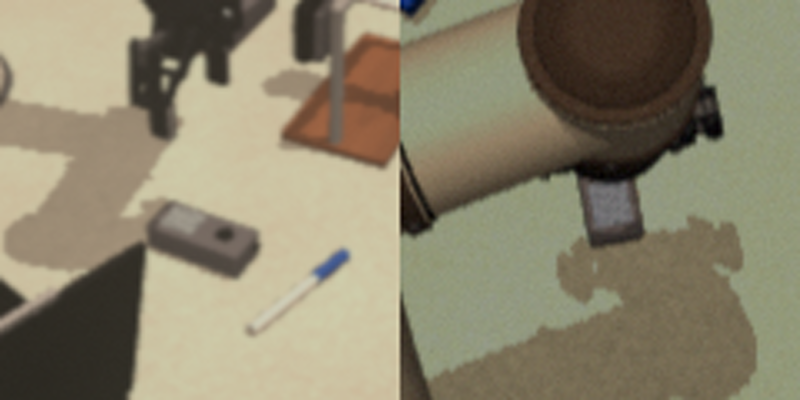

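Receiver unmoved, and the fingers are on either side of it. Descend and grip.

>>> drive_tool([
  [[0.1,0,1],[0,0,0]],
  [[0,0,2.5],[0,0,0]],
  [[0,0,3],[0,0,0]],
  [[0,0,3],[0,0,0]],
  [[0,0,2.5],[0,0,0]],
  [[0,0,1.5],[0,0,0]],
  [[0,0,0.8],[0,0,0]],
  [[0,0,0.3],[0,0,0]],
  [[0,0,0],[0,0,0]],
])

```text
clock: 16.2
position: [435.5, -3.4, 4.6]
ee_rot: [-0.098, 0.995, 0.0, 0.0]
contact_force: [-0.8, 0.5, -0.1]
gripper_width: 84.8
grasp_force: 0.0
```

>>> drive_tool([
  [[0,0,0],[0,0,0]],
  [[0,0,0],[0,0,0]],
  [[0,0,0],[0,0,0]],
  [[0,0,0],[0,0,0]],
  [[0,0,0],[0,0,0]],
  [[0,0,0],[0,0,0]],
  [[0,0,0],[0,0,0]],
  [[0,0,0],[0,0,0]],
], claw=3.2)

```text
clock: 17.0
position: [435.8, -3.4, 5.3]
ee_rot: [-0.098, 0.995, 0.0, 0.001]
contact_force: [-0.5, -0.3, 5.6]
gripper_width: 42.7
grasp_force: 61.6
```

>>> drive_tool([
  [[0,0,-0.5],[0,0,0]],
  [[0,0,-1.5],[0,0,0]],
  [[0,0,-2],[0,0,0]],
  [[0,0,-3],[0,0,0]],
  [[0,0,-3],[0,0,0]],
  [[0,0,-2.5],[0,0,0]],
  [[0,0,-1.5],[0,0,0]],
  [[0,0,-0.5],[0,0,0]],
  [[0,0,0],[0,0,0]],
  [[0,0,0],[0,0,0]],
])

```text
clock: 18.0
position: [434.4, -3.8, 148.5]
ee_rot: [-0.097, 0.995, -0.0, -0.001]
contact_force: [-0.6, 0.3, -1.4]
gripper_width: 42.7
grasp_force: 61.0
```

```bash
python3 - <<'E'
from h import *
# receiver centre at case (-15, 26)
go(425.4-15*.9936+26*.1132,-279.6+15*.1132+26*.9936,150,-96.5)
E
```

```text
t 18.0 pos [434.4  -3.8 148.5] F [-0.6  0.3 -1.4] w 42.7 g 61.0
 turn [-1.000e-02 -1.100e-01  1.768e+01]  shift(turned) [ -0.73 -24.9   -0.15]  shift(now) [  6.86 -23.95  -0.13] j [ 0.37  0.15 -0.56 -0.   -0.87 -1.74]
```

>>> drive_tool([
  [[0,0,0],[0,0,4.7]],
  [[0,0,0],[0,0,6]],
  [[0,0,0],[0,0,5]],
  [[0,-1.5,0],[0,0,2]],
  [[-0.1,-3.4,0],[0,0,0]],
  [[-0.1,-4.3,0],[0,0,0]],
  [[-0.1,-4.3,0],[0,0,0]],
  [[-0.1,-4.3,0],[0,0,0]],
  [[-0.1,-3.6,0],[0,0,0]],
  [[-0.1,-2.3,0],[0,0,0]],
  [[-0.1,-1.2,0],[0,0,0]],
  [[0,0,0],[0,0,0]],
])

```text
clock: 19.2
position: [413.9, -252.7, 148.2]
ee_rot: [0.058, 0.998, 0.0, -0.001]
contact_force: [-0.5, 0.6, -1.1]
gripper_width: 42.8
grasp_force: 61.1
```

```bash
python3 - <<'E'
from h import *
for n in("scene","top"): cv2.imwrite(f"pics/{n}5.png",get_image(n)["img"][:,:,::-1])
a=cv2.imread('pics/scene5.png')[200:340,150:310];b=cv2.imread('pics/top5.png')[150:290,360:520]
cv2.imwrite('pics/c8.png',cv2.resize(np.hstack([a,b]),(800,350),interpolation=cv2.INTER_CUBIC))
go(425.4-15*.9936+26*.1132,-279.6+15*.1132+26*.9936,10.5,-96.5)
E
```

```text
t 19.3 pos [ 414.1 -251.3  148.7] F [-0.1 -0.6 -0.6] w 43.0 g 61.1
 turn [ 0.03 -0.1  -0.01]  shift(turned) [ 0.06 -0.08 13.82]  shift(now) [ 0.03 -0.09 13.82] j [-0.21  0.23 -0.45 -0.   -0.9  -1.47]
```

View pics/c8.png

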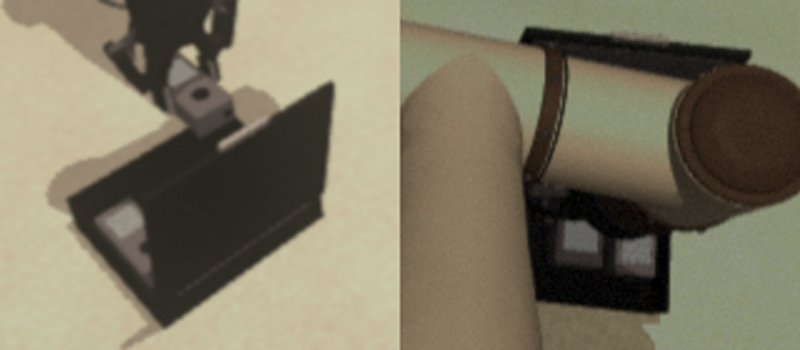

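The receiver is held above the free bay, beside the twin at crop (640,250), and aligned with the case. That was the tenth picture, so I go by numbers from here.

>>> drive_tool([
  [[0,-0.1,1],[0,0,0]],
  [[0,0,2],[0,0,0]],
  [[0,0,2],[0,0,0]],
  [[0,0,2],[0,0,0]],
  [[0,0,2],[0,0,0]],
  [[0,0,1.8],[0,0,0]],
  [[0,0,1.2],[0,0,0]],
  [[0,0,0.8],[0,0,0]],
  [[0,0,0.4],[0,0,0]],
  [[0,0,0.2],[0,0,0]],
  [[0,0,0],[0,0,0]],
  [[0,0,0],[0,0,0]],
])

```text
clock: 20.5
position: [414.8, -252.9, 15.9]
ee_rot: [0.057, 0.998, -0.0, 0.001]
contact_force: [0.9, -0.2, -0.2]
gripper_width: 43.1
grasp_force: 61.1
```

>>> drive_tool([
  [[0,0,0.1],[0,0,0]],
  [[0,0,0.1],[0,0,0]],
  [[0,0,0],[0,0,0]],
  [[0,0,0],[0,0,0]],
])

```text
clock: 20.9
position: [414.4, -252.9, 13.5]
ee_rot: [0.057, 0.998, -0.0, 0.0]
contact_force: [0.2, 0.2, -0.9]
gripper_width: 43.1
grasp_force: 61.1
```

>>> drive_tool([
  [[0,0,0.1],[0,0,0]],
  [[0,0,0.1],[0,0,0]],
  [[0,0,0.1],[0,0,0]],
  [[0,0,0],[0,0,0]],
  [[0,0,0],[0,0,0]],
])

```text
clock: 21.4
position: [414.3, -252.9, 10.4]
ee_rot: [0.057, 0.998, 0.0, -0.0]
contact_force: [-0.4, -0.5, 0.1]
gripper_width: 43.0
grasp_force: 61.2
```

>>> drive_tool([
  [[0,0,0],[0,0,0]],
  [[0,0,0],[0,0,0]],
  [[0,0,0],[0,0,0]],
  [[0,0,0],[0,0,0]],
  [[0,0,0],[0,0,0]],
], claw=6.3)

```text
clock: 21.9
position: [414.4, -252.9, 10.5]
ee_rot: [0.057, 0.998, -0.0, 0.0]
contact_force: [-0.2, -0.3, -0.6]
gripper_width: 63.2
grasp_force: 0.0
```

>>> drive_tool([
  [[0,0,-0.5],[0,0,0]],
  [[0,0,-1.5],[0,0,0]],
  [[0,0,-3],[0,0,0]],
  [[0,0,-4],[0,0,0]],
  [[0,0,-4],[0,0,0]],
  [[0,0,-4],[0,0,0]],
  [[0,0,-4],[0,0,0]],
  [[0,0,-4],[0,0,0]],
  [[0,0,-2.5],[0,0,0]],
  [[0,0,-1.2],[0,0,0]],
  [[0,0,0],[0,0,0]],
])

```text
clock: 23.0
position: [414.7, -253.0, 298.8]
ee_rot: [0.057, 0.998, -0.0, 0.002]
contact_force: [0.8, -1.2, -1.1]
gripper_width: 62.8
grasp_force: 0.0
```

```bash
cat >> h.py <<'E'
cx=np.array([np.cos(np.radians(-6.5)),np.sin(np.radians(-6.5))]);cy=np.array([-cx[1],cx[0]]);cc=np.array([425.4,-279.6])
def gocase(x,y,z,phi=-96.5):
    p=cc+cx*x+cy*y; print('world',p.round(1)); go(p[0],p[1],z,phi)
E
python3 - <<'E'
from h import *
gocase(185,0,300)
E
```

```text
world [ 609.2 -300.5]
t 23.0 pos [ 414.7 -253.   298.8] F [ 0.8 -1.2 -1.1] w 62.8 g 0.0
 turn [-0.02  0.18 -0.  ]  shift(turned) [-19.86  -2.52  -0.12]  shift(now) [-19.86  -2.52  -0.05] j [-0.21  0.1  -0.21  0.   -1.26 -1.47]
```

>>> drive_tool([
  [[-1.5,-0.2,-0.3],[0,0,0]],
  [[-3.5,-0.5,0],[0,0,0]],
  [[-4.5,-0.6,0],[0,0,0]],
  [[-4.5,-0.6,0],[0,0,0]],
  [[-3.5,-0.4,0],[0,0,0]],
  [[-1.7,-0.2,0],[0,0,0]],
  [[-0.7,0,0],[0,0,0]],
  [[0,0,0],[0,0,0]],
], claw=0)

```text
clock: 23.8
position: [609.1, -299.9, 297.6]
ee_rot: [0.057, 0.998, 0.001, -0.002]
contact_force: [-0.4, 0.6, 0.1]
gripper_width: -0.1
grasp_force: 0.0
```

```bash
python3 - <<'E'
from h import *
gocase(185,0,190)
r=145
th=np.r_[np.linspace(np.pi/2,0,19)]
X=90-r*np.cos(th)+8*np.sin(th)+11; Z=45+r*np.sin(th)+8*np.cos(th)
print(X[0],Z[0]);print(np.c_[-np.diff(X)/10,-np.diff(Z)/10].round(2).tolist())
E
```

```text
world [ 609.2 -300.5]
t 23.8 pos [ 609.1 -299.9  297.6] F [-0.4  0.6  0.1] w -0.1 g 0.0
 turn [ 0.06 -0.25  0.  ]  shift(turned) [-1.000e-02 -6.000e-02  1.076e+01]  shift(now) [-0.06 -0.07 10.76] j [-0.22  0.45  0.27 -0.   -1.4  -1.46]
108.99999999999999 190.0
[[1.27, -0.01], [1.26, 0.1], [1.25, 0.21], [1.23, 0.31], [1.2, 0.42], [1.15, 0.52], [1.1, 0.62], [1.05, 0.71], [0.98, 0.8], [0.91, 0.89], [0.83, 0.96], [0.74, 1.03], [0.65, 1.09], [0.55, 1.14], [0.45, 1.19], [0.34, 1.22], [0.23, 1.25], [0.12, 1.26]]
```

>>> drive_tool([
  [[0,0,1.5],[0,0,0]],
  [[0,0,2.5],[0,0,0]],
  [[0,0,2.5],[0,0,0]],
  [[0,0,2.2],[0,0,0]],
  [[0,0,1.3],[0,0,0]],
  [[0,0,0.7],[0,0,0]],
  [[0,0,0],[0,0,0]],
])

```text
clock: 24.5
position: [608.7, -300.1, 193.1]
ee_rot: [0.057, 0.998, 0.0, -0.001]
contact_force: [0.4, 1.0, 0.7]
gripper_width: 0.1
grasp_force: 0.0
```

>>> drive_tool([
  [[0.5,0,0],[0,0,0]],
  [[1,0,0],[0,0,0]],
  [[1,0,0],[0,0,0]],
  [[0.9,0,0],[0,0,0]],
  [[0.8,0,0],[0,0,0]],
  [[0.8,0,0],[0,0,0]],
  [[0.8,0,0],[0,0,0]],
  [[0.9,0,0],[0,0,0]],
  [[0.9,0,0],[0,0,0]],
])

```text
clock: 25.4
position: [533.6, -291.7, 194.2]
ee_rot: [0.057, 0.998, -0.0, 0.001]
contact_force: [1.2, -0.2, 0.8]
gripper_width: -0.2
grasp_force: 0.8
```

```bash
python3 - <<'E'
from h import *
gocase(109,0,190)
E
```

```text
world [ 533.7 -291.9]
t 25.4 pos [ 533.6 -291.7  194.2] F [ 1.2 -0.2  0.8] w -0.2 g 0.8
 turn [-0.03  0.1   0.02]  shift(turned) [-0.01 -0.02  0.42]  shift(now) [-0.01 -0.02  0.42] j [-0.23  0.38 -0.09  0.   -1.09 -1.45]
```

The 1.2 N reaction matches the lid's hinge stiffness. Continuing along the arc.

>>> drive_tool([
  [[1.27,0,0.2],[0,0,0]],
  [[1.26,0,0.2],[0,0,0]],
  [[1.25,0,0.2],[0,0,0]],
  [[1.23,0,0.3],[0,0,0]],
  [[1.2,0,0.4],[0,0,0]],
  [[1.15,0,0.5],[0,0,0]],
  [[1.1,0,0.6],[0,0,0]],
  [[1.05,0,0.7],[0,0,0]],
  [[1,0,0.8],[0,0,0]],
])

```text
clock: 26.3
position: [427.9, -279.4, 153.7]
ee_rot: [0.057, 0.998, 0.0, -0.0]
contact_force: [1.4, -1.0, -0.0]
gripper_width: -0.2
grasp_force: 0.4
```

>>> drive_tool([
  [[0.9,0,0.9],[0,0,0]],
  [[0.8,0,1],[0,0,0]],
  [[0.75,0,1],[0,0,0]],
  [[0.65,0,1.1],[0,0,0]],
  [[0.55,0,1.1],[0,0,0]],
  [[0.45,0,1.2],[0,0,0]],
  [[0.35,0,1.2],[0,0,0]],
  [[0,0,0],[0,0,0]],
])

```text
clock: 27.1
position: [382.0, -273.8, 77.6]
ee_rot: [0.057, 0.998, 0.001, -0.003]
contact_force: [0.3, 0.5, -0.1]
gripper_width: -0.3
grasp_force: 0.0
```

```bash
python3 - <<'E'
from h import *
gocase(-44,0,53)
E
```

```text
world [ 381.7 -274.6]
t 27.1 pos [ 382.  -273.8   77.6] F [ 0.3  0.5 -0.1] w -0.3 g 0.0
 turn [ 0.09 -0.35 -0.06]  shift(turned) [ 0.03 -0.08  2.46]  shift(now) [ 0.01 -0.09  2.46] j [-0.28  0.31 -0.56 -0.   -0.7  -1.41]
```

>>> drive_tool([
  [[0,0,0.6],[0,0,0]],
  [[0,0,0.6],[0,0,0]],
  [[0,0,0.5],[0,0,0]],
  [[0,0,0.4],[0,0,0]],
  [[0,0,0.2],[0,0,0]],
  [[0,0,0],[0,0,0]],
  [[0,0,0],[0,0,0]],
])

```text
clock: 27.8
position: [385.3, -274.7, 56.5]
ee_rot: [0.057, 0.998, -0.0, 0.0]
contact_force: [0.0, 0.9, 1.0]
gripper_width: 0.0
grasp_force: 0.0
```

>>> drive_tool([
  [[0,0,0.1],[0,0,0]],
  [[0,0,0.1],[0,0,0]],
  [[0,0,0],[0,0,0]],
  [[0,0,0],[0,0,0]],
])

```text
clock: 28.2
position: [385.1, -274.7, 54.5]
ee_rot: [0.057, 0.998, -0.0, 0.0]
contact_force: [0.8, 0.1, 0.6]
gripper_width: 0.2
grasp_force: 0.0
```

>>> drive_tool([
  [[0,0,0.1],[0,0,0]],
  [[0,0,0.1],[0,0,0]],
  [[0,0,0],[0,0,0]],
  [[0,0,0],[0,0,0]],
])

```text
clock: 28.6
position: [385.1, -274.8, 53.5]
ee_rot: [0.056, 0.998, -0.0, 0.0]
contact_force: [-2.1, 1.7, 8.6]
gripper_width: -0.4
grasp_force: 4.6
```

>>> drive_tool([
  [[0,0,0.1],[0,0,0]],
  [[0,0,0],[0,0,0]],
  [[0,0,0],[0,0,0]],
])

```text
clock: 28.9
position: [385.1, -274.8, 53.3]
ee_rot: [0.056, 0.998, -0.0, 0.0]
contact_force: [-3.2, 4.2, 16.6]
gripper_width: -0.0
grasp_force: 8.2
```

The lid stops firmly at z = 53.3 mm, and its shut top is at 53. Retract, then check numerically that the rack, bystanders and case look as expected.

>>> drive_tool([
  [[0,0,-0.5],[0,0,0]],
  [[0,0,-2],[0,0,0]],
  [[0,0,-4],[0,0,0]],
  [[0,0,-4],[0,0,0]],
  [[0,0,-4],[0,0,0]],
  [[0,0,-3],[0,0,0]],
  [[0,0,-1.5],[0,0,0]],
  [[0,0,0],[0,0,0]],
  [[0,0,0],[0,0,0]],
  [[0,0,0],[0,0,0]],
])

```text
clock: 29.9
position: [384.3, -274.3, 239.8]
ee_rot: [0.057, 0.998, 0.001, -0.002]
contact_force: [-0.6, 0.1, -0.7]
gripper_width: -0.2
grasp_force: 0.0
```

```bash
python3 - <<'E'
from h import *
d=get_image("scene")["img"][:,:,::-1]; cv2.imwrite("pics/scene6.png",d)
g=lambda a:cv2.GaussianBlur(a,(5,5),0).astype(int)
def diff(o,v0,v1,u0,u1): return (np.abs(g(d)-g(cv2.imread(o)))[v0:v1,u0:u1].max(2)>30).mean().round(3)
print('rack',diff('pics/scene3.png',125,215,320,385),'pen/apple',diff('pics/scene5.png',225,285,310,420),'tumbler',diff('pics/scene0.png',205,250,410,440))
gr=cv2.cvtColor(d.astype(np.uint8),cv2.COLOR_BGR2GRAY)
for z,t in((53,0),(60,.05)):
    print(z,[(n,px('scene',[*(cc+cx*x+cy*y),zz]).round(0).tolist()) for n,x,y,zz in(('e+',90-180*np.cos(t),100,53+180*np.sin(t)),('e-',90-180*np.cos(t),-100,53+180*np.sin(t)))])
m=(gr[180:340,150:330]<60); print(cv2.boundingRect(cv2.findNonZero(m.astype(np.uint8))))
cor=px('scene',np.array([[*(cc+cx*x+cy*y),53] for x,y in((85,95),(85,-95),(-85,-95),(-85,95))]))
k=np.zeros_like(gr);cv2.fillConvexPoly(k,cor.round().astype(np.int32),1)
print('lid gray',gr[k>0].mean(),gr[k>0].std(),np.percentile(gr[k>0],[5,50,95]))
s=arm.read_state();print(s['clock'],s['position'],s['contact_force'])
E
```

```text
rack 0.011 pen/apple 0.0 tumbler 0.0
53 [('e+', [239.0, 239.0]), ('e-', [176.0, 276.0])]
60 [('e+', [239.0, 236.0]), ('e-', [175.0, 273.0])]
(20, 0, 108, 150)
lid gray 46.908793009284544 12.628752929878987 [42. 44. 54.]
29.95 [ 384.35982409 -274.38090063  239.81206739] [-0.41362438 -0.494544   -0.0340296 ]
```

The lid is a uniform dark plate in its shut position. The headset hasn't moved and the bystanders are where they were. Handing in.

```bash
python3 -c "
from bench import arm
print(arm.job_done())"
```

```text
the job is handed in; nothing more can be done
None
```

I handed the job in at about 30 s: the headset hangs level and square on the bar, the receiver is in the case bay, the lid is shut, and the pen, apple and tumbler show no movement; no verdict was returned.

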